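Lean the tall panel on the inspection stand and bolt it in

TASK

Put the taller of the two panels in the rack up for inspection: first draw the stand's bolt all the way back, then set the panel upright and centred on the stand's ledge, leaning flat against the sloping rest, and let go of it. With the panel left leaning there, push the bolt across in front of it until its tip is fully home in the keeper. Leave the short panel in the rack and the other things on the bench where they are.

Things in the scene. Friction and masses are not known exactly. Their poses are not given: they have to be found in the camera images.
- tall_panel: Aluminium vent panel, 9 thick (own x) x 60 wide (own y) x 120 tall (own z, up), 0.13 kg, both faces alike with four dark vent slots. Origin: centre of its lower edge face. It starts standing upright in one slot of the rack; its top edge is free to be pinched across the 9 mm thickness.
- short_panel: Aluminium vent panel like the tall one but only 75 tall (9 x 60 x 75), with two vent slots, standing in the other slot of the rack; stays there. Origin: centre of its lower edge face.
- rack: Fixed grey plastic rack 120 (x) x 96 (y) x 37 high. Origin: centre of its underside on the bench. Two slots run along its y, centred at own x = -30 and +30; slot floor 10 above the bench, slot walls up to 37, slot 12 wide, 66 long: lift a panel straight up by 30 or more to clear it.
- stand: Fixed inspection stand (mm); origin on the bench under the foot of its rest, own x away from the robot, y to the left, z up. Grey base plate x -40..60, y -197..65, 10 high. Rod of the bolt (10 dia) runs along y at x -6.7, z 66, 6 in front of a panel lying flat on the rest. Barrel: steel trough 26 wide, y -190..-38, top z 78. Keeper: steel eye 26 wide, y 38..58, top z 77.
- rest_foot (a point): Corner of rest and ledge, mid-width, at x 0, y 0, z 22 of the stand; axes as the stand's. The flat rest (64 wide, 65 long) rises from here leaning back 18 degrees (0.314 rad): along (sin18, 0, cos18), facing the robot. The ledge (70 wide, no lip) is square to it: 40 forward along (-cos18, 0, sin18). A panel set flat has its origin at x -4.3, z 23.4 of the stand, its z along the rest.
- bolt (a joint): Slide of the bolt, m: 0 = drawn right back (tip inside the barrel), grows along the stand's +y, 0.078 = tip at the keeper's mouth, 0.094 = end stop, fully home (tip 16 mm in). Starts part way, tip out over the ledge. Friction about 2 N, stays where left. Draw it to under 0.006 first; it must end over 0.088.
- bolt_knob (a point): Top of the bolt's upright steel knob post (12 dia, head 15 dia over its top 16), 118 above the bench, 40 above the barrel's top. It moves with the bolt along the stand's y, from y -172 (drawn) to y -78 (home), at the stand's x -6.7. Push it sideways or pinch it. Axes as the stand's.
- bolt_tip (a point): Centre of the front end of the bolt's rod, 132 ahead of the knob along the stand's +y.
- keeper (a point): Centre of the keeper's mouth, on the bolt's axis, facing the barrel (the stand's y = 38).
- solder_spool: Bystander, leave alone: reel of solder wire standing on its flange, 55 dia x 47 high (mm). Origin: centre of its underside.
- adapter: Bystander, leave alone: black wall adapter 32x64x26 (mm). Origin: centre of its underside.
- tape_roll: Bystander, leave alone: roll of black tape lying flat, 62 dia x 19 (mm). Origin: centre of its underside.
- flux_bottle: Bystander, leave alone: white squeeze bottle with red spout, 51 dia x 140 (mm). Origin: centre of its underside.
Not all that is in view belongs to the job. What is shaped like the tall_panel but purple is not meant.

How it is judged:
On the way, in this order (a step that is already met when the one before it is completed fails the run):
1. the bolt is drawn all the way back (value of joint bolt below 0.006 m), for 0.1 s.
2. the tall panel is lifted out of the rack (height (world z) of tall_panel above 0.045 m), for 0.1 s.
3. the tall panel leans flat on the rest, foot on the ledge, let go, with the bolt not yet across (angle between tall_panel's own z axis and vertical between 0.244 and 0.384 rad and angle between the y axis of tall_panel and the y axis of stand, either way round below 0.09 rad and x of tall_panel in the frame of stand between -0.0095 and 0.0005 m and z of tall_panel in the frame of stand between 0.018 and 0.029 m and y of tall_panel in the frame of stand between -0.01 and 0.01 m and contact force between tall_panel and stand above 0.1 N and linear speed of tall_panel below 0.02 m/s and angular speed of tall_panel below 0.15 rad/s and contact force between the fingers and tall_panel below 0.1 N and value of joint bolt below 0.015 m), for 0.3 s.
At the end, for the whole second after the job is handed in: The tall panel leans released and still on the stand: tilt 14 to 22 deg, square within 5 deg, foot within 5 mm of the corner of rest and ledge and 10 mm of its middle. The bolt is past 0.088 m, at least 10 mm into the keeper. The short panel is within 15 mm of its start (angle between tall_panel's own z axis and vertical between 0.244 and 0.384 rad and angle between the y axis of tall_panel and the y axis of stand, either way round below 0.09 rad and x of tall_panel in the frame of stand between -0.0095 and 0.0005 m and z of tall_panel in the frame of stand between 0.018 and 0.029 m and y of tall_panel in the frame of stand between -0.01 and 0.01 m and contact force between tall_panel and stand above 0.1 N and linear speed of tall_panel below 0.02 m/s and angular speed of tall_panel below 0.15 rad/s and contact force between the fingers and tall_panel below 0.1 N and value of joint bolt above 0.088 m and distance of short_panel from where it was at the start of the episode below 0.015 m); the robot touches nothing.
It fails at once if the short panel is pulled out or shifted (15 mm) (distance of short_panel from where it was at the start of the episode above 0.015 m).
It fails at once if a bystander on the bench is moved more than 30 mm (distance of any of solder_spool, adapter, tape_roll, flux_bottle from where it was at the start of the episode above 0.03 m).
It also fails if it takes over 58 s, if anything falls off the work surface, if the arm or the gripper's body presses on something with over 40 N, if the wrist force passes 120 N, or if a joint passes its speed limit or range.

ROBOT

A 7-joint arm with a two-finger parallel gripper is mounted at the origin on a cart in front of the work surface, level with it; the furniture and walls round the work are solid. World frame = base frame: x ahead of the robot, y to its left, z up, the work surface at z = 0. Lengths are in m, angles in rad, forces in N, time in s.
With the tool pointing down it reaches from about 0.4 to 0.85 m from the base axis. Payload 4.5 kg.
Tool frame: the origin (TCP) lies at the very end of the fingers, on their centre line; the grasp point (between the pads) lies 19 mm behind it (r.grip_depth is the distance from the TCP to the grasp point, in m); z points along the fingers, x is the direction in which the jaws open and shut, and the axes are right-handed (so a half turn about z gives the same grasp; the last joint's range is limited). The gripper opens to 88 mm and grips with 3 to 60 N. Pads are 18 mm wide; open, the fingers measure 123 mm over their backs; the gripper's body (75 mm by 187 mm) begins 45 mm behind the grasp point.
Start: joints at [1.184, 0.689, -0.195, 1.565, 0.157, 0.902, -0.215], TCP at [0.255, -0.57, 0.239] pointing down, gripper open.
Joint ranges: [-3.01, 3.01], [-0.46, 2.08], [-1.47, 1.51], [0.13, 2.56], [-1, 4.14], [0.04, 2.09], [-2.66, 2.66]. Speed limits (rad/s): [2.57, 2.57, 3.14, 3.14, 3.14, 3.14, 3.14].

INTERFACE

Orientations are given as a unit quaternion [x, y, z, w].
In Python, from plant import r gives the robot as it stands. The module is installed in compiled form; this text tells all that it offers.
- The arm moves only by the shell command python3 -m jog 'ROWS' [FORCE]. ROWS is JSON, a list of rows, each a list of 5 numbers: the shift along the tool's x, y, z in units of 1 m (1.0 is 1 m), then the turn about the tool's z in units of 360 degrees (1.0 is 360 degrees), then the closure, from 0 (fully open) to 1 (shut). In form: [[dx, dy, dz, yaw, fingers], ...]. A call has 1 to 20 rows; each row shifts and turns the commanded pose from where the row before left it, along the tool's axes as they then stand; what a row does not reach is not made up. A row lasts 1/10 s, in which the tool goes at most 50 mm and 8.59 degrees, less where a joint would pass 70% of its speed; a pose out of reach is approached as far as the arm can. A call with a number of a shift or a turn outside -1 to 1 is refused whole. A call with a gripper value outside its range is refused whole. The fingers move at their own pace and stop on an object; FORCE is the grip in N (left out, the last holds). Time passes only in rows, so rows that do not move let the fingers close. It gives the time, the measured TCP pose, the force and the opening at its end, in the units of the state.
- r.get_state(): the state, without advancing time (a new reading comes with each control period).
- r.snapshot(name): name is "scene" or "top"; returns the picture (480x640x3 uint8, red, green, blue); there is no depth.
- r.get_calibration(name): a dict with "mtx" (3x3 intrinsics, pixels), "dist" ([k1, k2, p1, p2, k3] as OpenCV has them; the pictures are not rectified), "R" (3x3) and "t" (3): a world point X has camera coordinates R X + t. Camera axes: x right, y down, z forward; pixel columns grow to the right and rows downward; lengths in m; the calibration is good to about 2 mm. A picture is of the moment at which its call begins. get_calibration takes no time and is no camera call.
- r.finish_job(): hands the job in, once; it reports no verdict.
Trained networks look in the newest picture that a camera, given by its name, has taken for a name from the list of things; names that differ only in an ending like _2 or _b are one class to them, and where a whole thing is asked for, a point or a joint stands for the part that bears it (a point fixed in the world has none). Each returns a list of dicts, best first, with "score" (0 to 1); they miss things now and then, are a little off and sometimes report something else, mostly with a low value. They report only what shows in the picture. A call takes as long as a camera call. They do not tell look-alikes from the thing itself.
- r.cut_out(thing, camera): "pixels" (480x640 bool, what is visible of it) and "rect" ([left, top, right, bottom] in pixels, round what is visible of it).
The state is a dict: "clock": time; "q": joint angles; "qd": joint speeds; "joint_torque": joint torques, N m; "tool_pos": TCP position; "eef_rot": TCP orientation; "contact_force": force on the tool from outside, world axes, zero at the start; "moment": the same for the moment, N m; "opening": opening from 0.0 (shut) to 1.0 (fully open).
Only numpy, scipy, OpenCV 4.12 (cv2) and the standard library are available. Lean on these libraries where they do the work, as an engineer would, in place of code of your own. Each camera call takes 0.05 s, during which the arm holds its last target.

## Working session

There is one attempt and no reset: what is moved stays moved. The work goes in short steps, Python scripts to look and compute and a shell command to move; the robot and the scene stay as the last step left them, time stands still between calls to the robot, and variables do not carry over. Pictures are saved under pics/ and viewed, and the job is handed in when it is done.

```bash
mkdir -p pics; python3 - <<'E'
from plant import r
import cv2
s=r.get_state(); print({k:(v if not hasattr(v,'tolist') else v.tolist()) for k,v in s.items()})
for n in ("scene","top"):
    im=r.snapshot(n); cv2.imwrite(f"pics/{n}0.png",im[:,:,::-1])
    c=r.get_calibration(n); print(n,c)
E
```

```text
{'clock': 0.0, 'q': [1.1837956987074754, 0.6900096630682445, -0.1945056283011067, 1.5663396447383193, 0.15728432273335152, 0.9025228612184206, -0.2151034944975968], 'qd': [0.0010472457303830908, -0.0013360918233220058, 0.0007393469865573575, -0.0005866480902276064, 0.001016349339651133, -0.00044308423743926763, 0.00020248516363331238], 'joint_torque': [0.00012977726328244898, -52.757002115249634, -1.2668896839022636, -15.342936515808105, -0.0526287651155144, 0.006619829364353791, 0.00018827349322236842], 'tool_pos': [0.2549966151679699, -0.569910263362717, 0.23789497913029697], 'eef_rot': [0.8392105545977812, -0.5438058038342469, -0.0008266439802573072, -0.0004576326070223917], 'contact_force': [0.873613360194205, -0.4313019439246494, 0.6719314192067815], 'moment': [0.012360973119133175, 0.012389557600906008, 0.04138949967322977], 'opening': 0.9978765973875249}
scene {'mtx': array([[622.98890111,   0.        , 318.65653067],
       [  0.        , 622.98890111, 242.30724255],
       [  0.        ,   0.        ,   1.        ]]), 'dist': array([0.06219576, 0.        , 0.        , 0.        , 0.        ]), 'R': array([[-0.85979719, -0.51049739,  0.01188283],
       [-0.35128502,  0.57443671, -0.73933842],
       [ 0.3706044 , -0.63985536, -0.67322916]]), 't': array([0.46449532, 0.23405167, 1.10573889])}
top {'mtx': array([[467.77920155,   0.        , 311.92337855],
       [  0.        , 467.77920155, 228.91889773],
       [  0.        ,   0.        ,   1.        ]]), 'dist': array([0.03637142, 0.        , 0.        , 0.        , 0.        ]), 'R': array([[-0.02572136, -0.99955205, -0.015301  ],
       [-0.98454611,  0.02798157, -0.17287566],
       [ 0.17322636,  0.01061794, -0.9848248 ]]), 't': array([0.06599993, 0.50110684, 0.96695108])}
```

View pics/scene0.png

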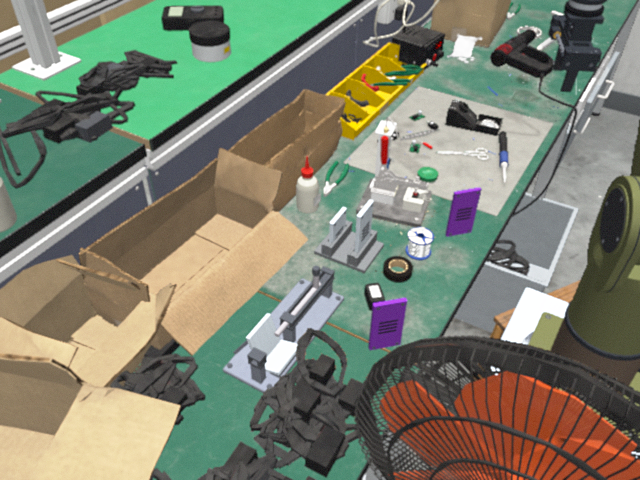

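View pics/top0.png

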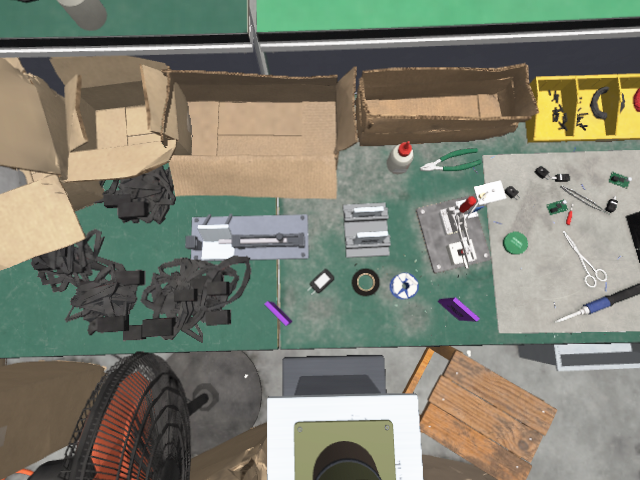

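```bash
cat > h.py <<'E'
import numpy as np, cv2
from plant import r
C={n:r.get_calibration(n) for n in("scene","top")}
def proj(n,P):
    c=C[n]; rv,_=cv2.Rodrigues(c["R"]); return cv2.projectPoints(np.array(P,float).reshape(-1,3),rv,c["t"],c["mtx"],c["dist"])[0].reshape(-1,2)
def ray(n,uv):
    c=C[n]; p=cv2.undistortPoints(np.array(uv,float).reshape(-1,1,2),c["mtx"],c["dist"]).reshape(-1,2)
    d=np.c_[p,np.ones(len(p))]@c["R"]; o=-c["R"].T@c["t"]; return o,d
def atz(n,uv,z):
    o,d=ray(n,uv); return o+d*((z-o[2])/d[:,2])[:,None]
def snap(n,name,crop=None,k=1):
    im=r.snapshot(n)[:,:,::-1]
    if crop: a,b,c,d=crop; im=im[b:d,a:c]
    im=cv2.resize(im,None,fx=k,fy=k,interpolation=cv2.INTER_CUBIC); cv2.imwrite("pics/"+name,im)
E
python3 - <<'E'
from h import *
for n in C: print(n,-C[n]["R"].T@C[n]["t"])
for n in C:
    r.snapshot(n)
    for t in ["tall_panel","short_panel","rack","stand","bolt","bolt_knob","solder_spool","adapter","tape_roll","flux_bottle"]:
        for d in r.cut_out(t,n)[:3]:
            ys,xs=np.nonzero(d["pixels"]); print(n,t,round(d["score"],2),d["rect"],len(xs),xs.mean().round(1),ys.mean().round(1))
snap("scene","s1.png",(210,160,450,390),3.3) if 0 else None
im=r.snapshot("scene")[:,:,::-1]; cv2.imwrite("pics/s1.png",cv2.resize(im[190:390,215:395],None,fx=3,fy=3,interpolation=cv2.INTER_CUBIC))
im=r.snapshot("top")[:,:,::-1]; cv2.imwrite("pics/t1.png",cv2.resize(im[190:275,180:400],None,fx=3.6,fy=3.6,interpolation=cv2.INTER_CUBIC))
E
```

```text
scene [0.07179892 0.81018873 0.91193953]
top [0.32755898 0.04168159 1.03991645]
scene tall_panel 0.95 [367.8, 300.5, 406.3, 350.4] 1629 386.4 322.9
scene tall_panel 0.77 [355.1, 200.0, 373.9, 252.2] 665 363.1 225.9
scene tall_panel 0.61 [445.5, 187.9, 479.4, 236.2] 1167 462.8 211.8
scene short_panel 0.65 [330.2, 207.0, 346.4, 244.4] 391 337.1 224.4
scene rack 0.8 [312.3, 221.8, 381.9, 270.7] 1631 349.6 249.4
scene rack 0.53 [220.4, 266.2, 345.1, 389.6] 6362 284.4 331.0
scene stand 0.97 [223.4, 265.8, 340.7, 392.5] 6245 284.5 330.9
scene bolt 0.67 [272.7, 265.0, 318.6, 337.7] 432 301.3 300.7
scene bolt_knob 0.56 [271.9, 268.2, 320.6, 335.7] 435 301.6 299.9
scene solder_spool 0.79 [401.8, 229.1, 435.3, 261.4] 719 418.8 243.5
scene adapter 0.7 [366.5, 282.0, 384.5, 309.3] 319 372.9 293.4
scene tape_roll 0.6 [383.0, 255.1, 413.2, 283.2] 644 397.5 269.1
scene flux_bottle 0.95 [293.4, 160.5, 322.9, 210.6] 906 307.1 190.3
scene flux_bottle 0.63 [382.3, 255.5, 414.3, 284.4] 584 397.3 268.4
top tall_panel 0.76 [353.1, 230.8, 388.3, 240.5] 377 370.0 236.8
top tall_panel 0.69 [440.6, 296.4, 478.0, 323.5] 497 458.0 309.5
top tall_panel 0.59 [264.7, 299.3, 290.9, 323.8] 303 277.0 312.6
top short_panel 0.84 [351.0, 207.0, 381.7, 218.4] 260 366.8 211.2
top rack 0.91 [345.3, 202.9, 392.9, 254.4] 1453 364.1 232.6
top stand 0.93 [186.0, 210.1, 311.0, 259.1] 5125 248.9 236.5
top bolt 0.82 [217.1, 234.5, 284.9, 246.4] 297 256.5 239.8
top bolt 0.63 [310.6, 269.0, 335.4, 290.8] 324 320.9 280.5
top bolt_knob 0.72 [215.4, 236.9, 285.0, 245.0] 249 256.7 239.7
top solder_spool 0.68 [388.5, 272.2, 420.3, 299.9] 572 404.2 285.8
top solder_spool 0.25 [221.2, 235.4, 284.0, 245.8] 314 259.2 239.6
top adapter 0.53 [308.2, 270.3, 335.4, 290.6] 346 321.1 280.5
top tape_roll 0.72 [350.0, 268.3, 381.1, 295.5] 444 365.5 282.6
top flux_bottle 0.95 [388.5, 140.7, 413.4, 172.0] 664 400.1 157.7
```

View pics/s1.png

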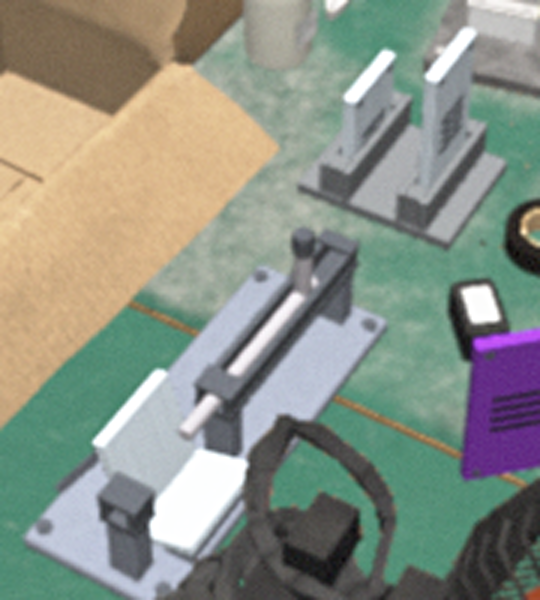

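View pics/t1.png

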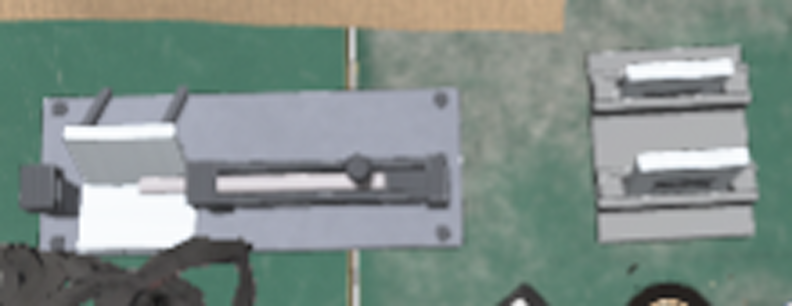

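```bash
python3 - <<'E'
from h import *
a=r.snapshot("scene")[:,:,::-1];b=r.snapshot("top")[:,:,::-1]
f=lambda im,x0,y0,x1,y1,k:cv2.resize(im[y0:y1,x0:x1],None,fx=k,fy=k,interpolation=cv2.INTER_CUBIC)
cv2.imwrite("pics/a1.png",f(a,220,260,350,360,6)); cv2.imwrite("pics/a2.png",f(a,305,195,390,275,7))
cv2.imwrite("pics/b1.png",f(b,183,205,316,265,6)); cv2.imwrite("pics/b2.png",f(b,335,195,400,260,8))
E
```

```text
(no output)
```

View pics/a1.png

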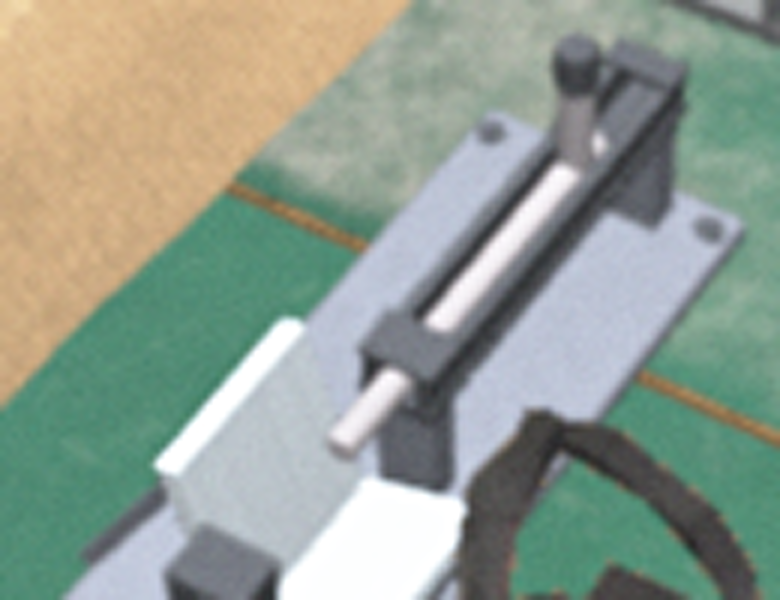

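View pics/a2.png

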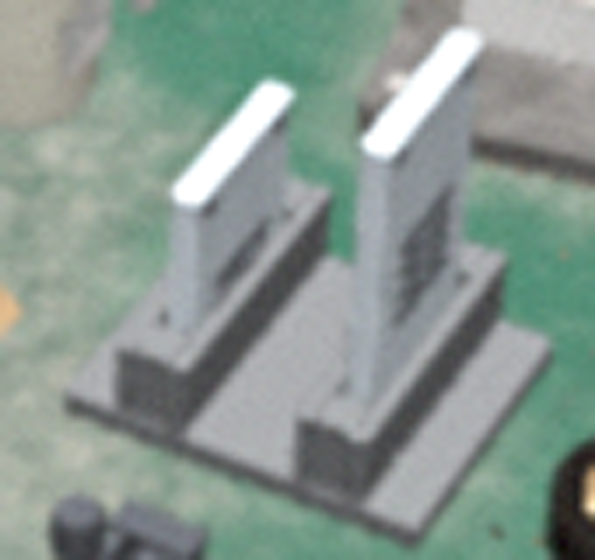

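View pics/b1.png

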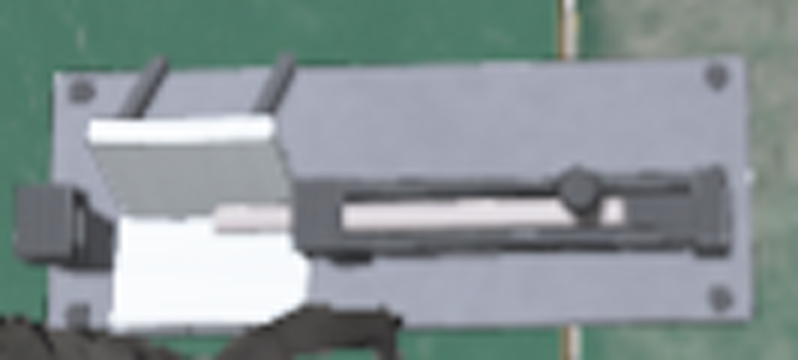

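View pics/b2.png

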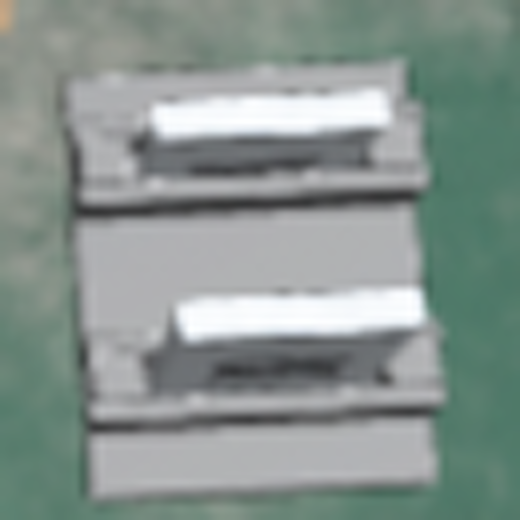

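```bash
cat > fit.py <<'E'
from h import *
from scipy.optimize import least_squares
def T(p,P):
    P=np.array(P,float)/1000; c,s=np.cos(p[2]),np.sin(p[2])
    return np.c_[p[0]+c*P[:,0]-s*P[:,1],p[1]+s*P[:,0]+c*P[:,1],P[:,2]]
def fit(obs,p0,name):
    def res(p):
        o=[]
        for n,k,off,L in obs:
            uv=np.array([l[0] for l in L],float)/k+off; o.append((proj(n,T(p,[l[1] for l in L]))-uv).ravel())
        return np.concatenate(o)
    s=least_squares(res,p0,loss='soft_l1'); print(name,s.x.round(4),'res',res(s.x).round(1)); return s.x
E
cat > poses.py <<'E'
from fit import *
st=fit([("top",6,(183,205),[((54,73),(60,65,10)),((746,58),(60,-197,10)),((752,319),(-40,-197,10)),((17,188),(6.3,58,77)),((72,185),(6.3,38,77)),((72,258),(-19.7,38,77)),((298,182),(6.3,-38,78)),((300,245),(-19.7,-38,78)),((730,248),(-19.7,-190,78)),((90,140),(20.1,32,83.8)),((273,137),(20.1,-32,83.8))]),
("scene",6,(220,260),[((742,228),(-40,-197,10)),((495,112),(60,-197,10)),((687,68),(-19.7,-190,78))])],[.45,.2,0],"stand")
tp=fit([("top",8,(335,195),[((178,300),(4.5,30,130)),((182,340),(-4.5,30,130)),((420,290),(4.5,-30,130)),((425,330),(-4.5,-30,130))]),
("scene",7,(305,195),[((365,140),(4.5,30,130)),((385,155),(-4.5,30,130)),((455,30),(4.5,-30,130)),((480,40),(-4.5,-30,130))])],[.45,-.05,0],"tall")
for n,uv in(("top",(183+580/6,205+185/6)),("scene",(220+580/6,260+46/6))):
    P=atz(n,[uv],.118)[0]; c,s=np.cos(st[2]),np.sin(st[2]); d=P-[st[0],st[1],0]
    print("knob",n,P.round(4),"standframe",[c*d[0]+s*d[1],-s*d[0]+c*d[1]])
E
python3 poses.py
```

```text
stand [ 0.4831  0.2582 -0.004 ] res [-0.5 -0.   0.6 -0.3  0.5  0.4 -0.3 -0.4  0.2 -0.2 -0.1  0.  -1.2 -0.6
 -1.6  1.2 -0.1 -1.  -0.7  0.2 -0.4 -0.   2.  -1.4 -0.  -1.2  1.5 -1. ]
tall [ 0.474  -0.0678  0.0186] res [ 0.1 -0.  -0.2 -0.5  0.3 -0.2  0.  -0.7 -0.5  0.9  0.7  0.3  0.2  0.2
  0.6  0.2]
knob top [0.4775 0.1164 0.118 ] standframe [np.float64(-0.004972593536791276), np.float64(-0.14182047758715227)]
knob scene [0.4771 0.1162 0.118 ] standframe [np.float64(-0.005411610521211384), np.float64(-0.14206500003327788)]
```

Candidates for the tall panel in the scene picture: grey panel near slot (363,226), purple look-alikes (386,323) and (463,212), and the short grey panel (337,224). I choose the grey one at (363,226), top view (370,237). It stands 120 tall with four slots, confirmed in the close crop a2. The bolt is about 30 mm out, and both cameras agree on the knob.

First I turn the tool square and close the fingers.

```bash
python3 -m jog '[[0,0,0,-0.0229,1],[0,0,0,-0.0229,1],[0,0,0,-0.0229,1],[0,0,0,-0.0229,1],[0,0,0,-0.0229,1],[0,0,0,-0.0229,1],[0,0,0,-0.0229,1],[0,0,0,-0.0228,1],[0,0,0,0,1]]' 20
```

```text
clock: 2.3
tool_pos: [0.2551, -0.5706, 0.2386]
eef_rot: [1.0, 0.0, 0.0, -0.0]
contact_force: [0.0, 0.5, 0.2]
opening: 0.208
```

```bash
python3 -m jog '[[0.037,-0.03,0,0,1],[0.037,-0.03,0,0,1],[0.037,-0.03,0,0,1],[0.037,-0.03,0,0,1],[0.037,-0.03,0,0,1],[0.037,-0.03,0,0,1],[0,-0.042,0,0,1],[0,-0.042,0,0,1],[0,-0.042,0,0,1],[0,-0.042,0,0,1],[0,-0.042,0,0,1],[0,-0.042,0,0,1],[0,-0.042,0,0,1],[0,-0.042,0,0,1],[0,-0.042,0,0,1],[0,-0.042,0,0,1],[0,-0.042,0,0,1],[0,-0.042,0,0,1],[0,-0.042,0,0,1],[0,0,0,0,1]]'
```

```text
clock: 4.3
tool_pos: [0.4766, 0.1637, 0.2396]
eef_rot: [1.0, 0.004, 0.001, -0.003]
contact_force: [-0.7, -0.1, 0.3]
opening: 0.001
```

```bash
python3 -m jog '[[0,0,0,0,1],[0,0,0.04,0,1],[0,0,0.04,0,1],[0,0,0.04,0,1],[0,0,0.027,0,1],[0,0,0,0,1],[0,0,0,0,1]]'
python3 - <<'E'
from h import *
a=r.snapshot("scene")[:,:,::-1];b=r.snapshot("top")[:,:,::-1]
f=lambda im,x0,y0,x1,y1,k:cv2.resize(im[y0:y1,x0:x1],None,fx=k,fy=k,interpolation=cv2.INTER_CUBIC)
cv2.imwrite("pics/c.png",f(a,210,170,400,370,3))
print(r.get_state()["tool_pos"])
E
```

```text
clock: 5.0
tool_pos: [0.4773, 0.1542, 0.092]
eef_rot: [1.0, -0.001, -0.0, 0.001]
contact_force: [0.4, -0.1, -0.2]
opening: 0.008
[0.47814974 0.15523795 0.09319277]
```

View pics/c.png

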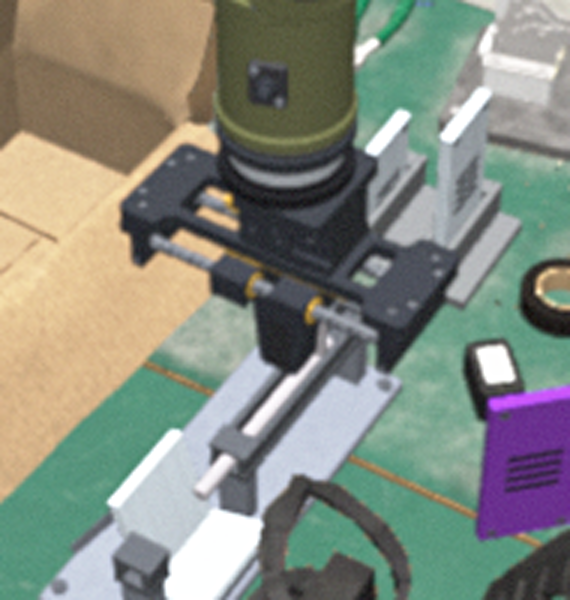

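The closed fingers (crop 285,350) are on the keeper side of the knob and clear of the rest. Next I push the knob back.

```bash
python3 -m jog '[[0,0.01,0,0,1],[0,0.01,0,0,1],[0,0.008,0,0,1],[0,0.006,0,0,1],[0,0.006,0,0,1],[0,0.005,0,0,1],[0,0.004,0,0,1],[0,0.002,0,0,1],[0,0,0,0,1],[0,0,0,0,1]]'
```

```text
clock: 6.1
tool_pos: [0.477, 0.1045, 0.0916]
eef_rot: [1.0, 0.0, -0.0, 0.0]
contact_force: [1.2, 1.5, 0.6]
opening: 0.005
```

```bash
python3 -m jog '[[0,0.002,0,0,1],[0,0.001,0,0,1],[0,0,0,0,1]]'; python3 -m jog '[[0,0.002,0,0,1],[0,0,0,0,1],[0,0,0,0,1]]';  python3 -m jog '[[0,0.002,0,0,1],[0,0,0,0,1],[0,0,0,0,1]]'
```

```text
clock: 6.4
tool_pos: [0.4771, 0.1043, 0.0917]
eef_rot: [1.0, 0.001, 0.0, -0.002]
contact_force: [0.4, 7.6, -2.1]
opening: 0.003
clock: 6.7
tool_pos: [0.4771, 0.1042, 0.0918]
eef_rot: [1.0, 0.002, 0.001, -0.003]
contact_force: [-0.9, 10.3, -0.5]
opening: 0.009
clock: 7.0
tool_pos: [0.4771, 0.1042, 0.0918]
eef_rot: [1.0, 0.003, 0.001, -0.005]
contact_force: [-1.3, 13.9, -1.8]
opening: 0.004
```

```bash
python3 -m jog '[[0,-0.012,0,0,1],[0,-0.006,0,0,1],[0,0,-0.04,0,1],[0,0,-0.04,0,1],[0,0,-0.04,0,1],[0,0,-0.027,0,1],[0,0.04,0,0,1],[0,0.04,0,0,1],[0,0.04,0,-0.003,0.6],[0,0.04,0,0,0.6],[0,0.02,0,0,0.6],[0,0,0,0,0.6],[0,0,0,0,0.6],[0,0,0,0,0.6]]'
python3 - <<'E'
from h import *
a=r.snapshot("scene")[:,:,::-1];b=r.snapshot("top")[:,:,::-1]
f=lambda im,x0,y0,x1,y1,k:cv2.resize(im[y0:y1,x0:x1],None,fx=k,fy=k,interpolation=cv2.INTER_CUBIC)
cv2.imwrite("pics/d.png",np.vstack([f(b,180,190,400,265,3.6),f(a,220,230,440,340,3)[:, :660] if 0 else np.zeros((1,792,3),np.uint8)]))
cv2.imwrite("pics/d2.png",f(a,215,160,415,370,2.8))
print(r.get_state()["tool_pos"])
E
```

```text
clock: 8.4
tool_pos: [0.478, -0.0629, 0.2387]
eef_rot: [1.0, 0.011, -0.0, -0.0]
contact_force: [1.2, -0.1, 0.4]
opening: 0.4
[ 0.4781606  -0.06283164  0.2387753 ]
```

View pics/d.png

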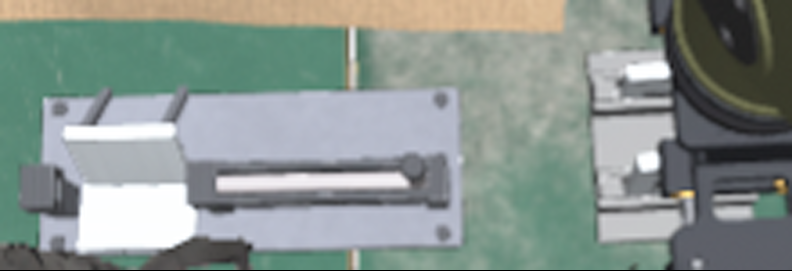

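View pics/d2.png

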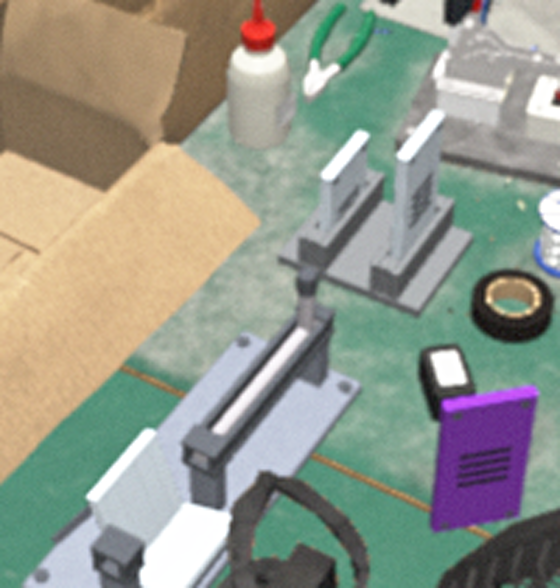

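Bolt drawn back: the rod is inside the barrel and the knob is at its end (top view 295,236). Now I grasp the tall panel.

```bash
python3 -m jog '[[-0.004,0.005,0.02,0,0.6],[0,0,0.03,0,0.6],[0,0,0.03,0,0.6],[0,0,0.03,0,0.6],[0,0,0.0247,0,0.6],[0,0,0,0,0.6],[0,0,0,0,0.6]]' 25
python3 - <<'E'
from h import *
a=r.snapshot("scene")[:,:,::-1]
f=lambda im,x0,y0,x1,y1,k:cv2.resize(im[y0:y1,x0:x1],None,fx=k,fy=k,interpolation=cv2.INTER_CUBIC)
cv2.imwrite("pics/e.png",f(a,300,150,440,290,4))
print(r.get_state()["tool_pos"],r.get_state()["contact_force"])
E
```

```text
clock: 9.2
tool_pos: [0.4745, -0.0685, 0.1043]
eef_rot: [1.0, 0.01, -0.0, -0.0]
contact_force: [0.4, -0.3, 0.3]
opening: 0.401
[ 0.47497408 -0.06879415  0.10487241] [ 0.76294266  0.4924379  -1.32018666]
```

View pics/e.png

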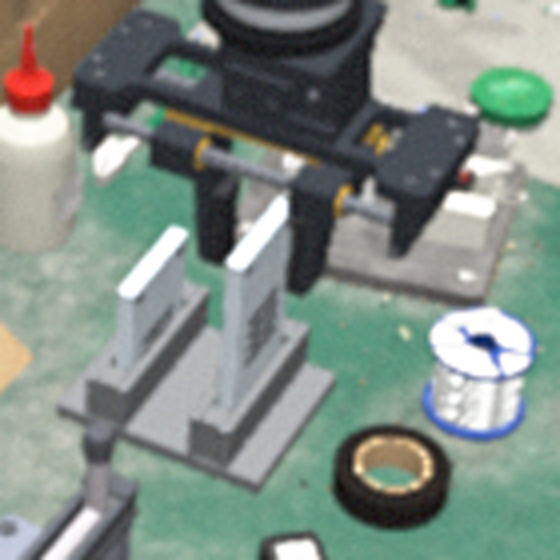

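The panel's top edge (crop 260,235) sits between the two fingers (crop 215,210 and 315,240). I close on it.

```bash
python3 -m jog '[[0,0,0,0,1],[0,0,0,0,1],[0,0,0,0,1],[0,0,0,0,1],[0,0,0,0,1],[0,0,0,0,1],[0,0,0,0,1],[0,0,0,0,1]]' 25; python3 -m jog '[[0,0,-0.01,0,1],[0,0,-0.015,0,1],[0,0,-0.015,0,1],[0,0,0,0,1],[0,0,0,0,1]]'
```

```text
clock: 10.05
tool_pos: [0.4748, -0.0696, 0.1046]
eef_rot: [1.0, 0.01, 0.001, 0.0]
contact_force: [-0.5, 0.2, 7.8]
opening: 0.098
clock: 10.55
tool_pos: [0.4742, -0.0696, 0.1441]
eef_rot: [1.0, 0.009, 0.0, 0.0]
contact_force: [-0.3, 0.3, -2.5]
opening: 0.099
```

```bash
python3 -m jog '[[0,0,-0.035,0,1],[0,0,-0.035,0,1],[0,0,-0.036,0,1],[0,0,0,0.0038,1],[0.0024,-0.03,0,0,1],[0,-0.03,0,0,1],[0,-0.03,0,0,1],[0,-0.03,0,0,1],[0,-0.03,0,0,1],[0,-0.03,0,0,1],[0,-0.03,0,0,1],[0,-0.03,0,0,1],[0,-0.03,0,0,1],[0,-0.03,0,0,1],[0,-0.0263,0,0,1],[0,0,0,0,1],[0,0,0,0,1],[0,0,0,0,1]]'
python3 - <<'E'
from h import *
s=r.get_state(); print(s["tool_pos"],s["eef_rot"],s["contact_force"])
a=r.snapshot("scene")[:,:,::-1];b=r.snapshot("top")[:,:,::-1]
f=lambda im,x0,y0,x1,y1,k:cv2.resize(im[y0:y1,x0:x1],None,fx=k,fy=k,interpolation=cv2.INTER_CUBIC)
cv2.imwrite("pics/f.png",f(a,180,140,400,390,2.4))
E
```

```text
clock: 12.35
tool_pos: [0.4779, 0.2549, 0.2487]
eef_rot: [1.0, -0.003, -0.001, 0.001]
contact_force: [0.7, -0.5, -2.6]
opening: 0.099
[0.47791929 0.25494942 0.24873981] [ 9.99993966e-01 -3.04307289e-03 -8.87287360e-04  1.42148328e-03] [ 0.71044185 -0.51188283 -2.64444334]
```

View pics/f.png

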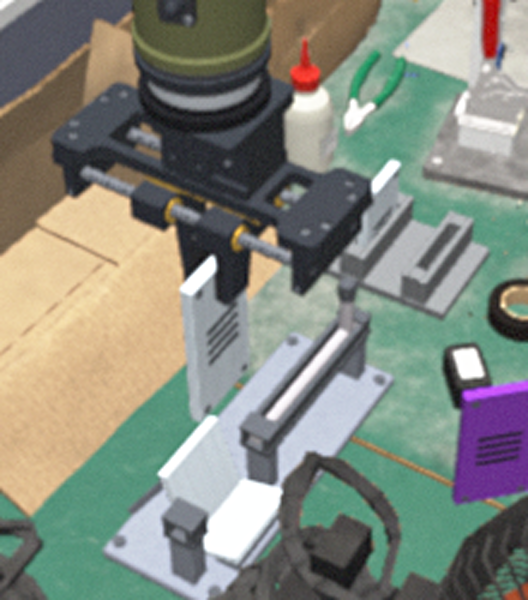

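The panel is held upright above the ledge (crop 215,340). Descending.

```bash
python3 -m jog '[[-0.001,-0.0015,0.02,0,1],[0,0,0.03,0,1],[0,0,0.03,0,1],[0,0,0.02,0,1],[0,0,0.013,0,1],[0,0,0.005,0,1],[0,0,0,0,1],[0,0,0,0,1]]'
python3 - <<'E'
from h import *
s=r.get_state(); print(s["tool_pos"],s["eef_rot"],s["contact_force"])
a=r.snapshot("scene")[:,:,::-1];b=r.snapshot("top")[:,:,::-1]
f=lambda im,x0,y0,x1,y1,k:cv2.resize(im[y0:y1,x0:x1],None,fx=k,fy=k,interpolation=cv2.INTER_CUBIC)
cv2.imwrite("pics/g.png",f(a,210,240,340,390,4))
E
```

```text
clock: 13.25
tool_pos: [0.4778, 0.2586, 0.1328]
eef_rot: [1.0, -0.002, 0.001, -0.0]
contact_force: [0.4, 0.6, -1.3]
opening: 0.098
[0.47783866 0.2586457  0.13284085] [ 9.99996616e-01 -2.45347070e-03  7.35557856e-04 -4.55744115e-04] [ 0.3728872   0.58509357 -1.25200948]
```

View pics/g.png

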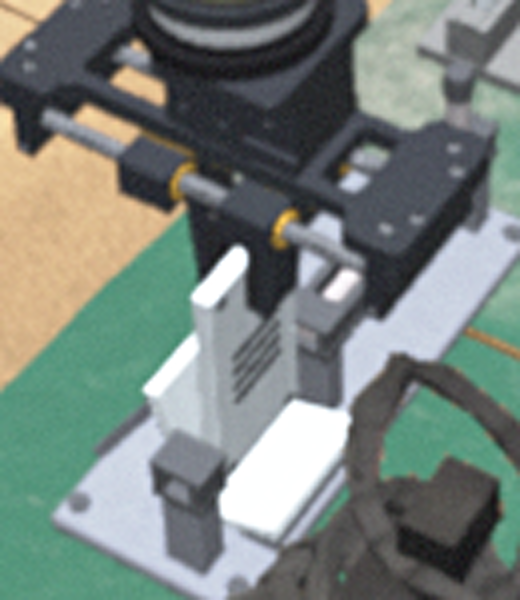

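```bash
python3 -m jog '[[0,0.0015,0.006,0,1],[0,0,0.003,0,1],[0,0,0,0,1],[0,0,0,0,1]]';python3 -m jog '[[0,0,0.002,0,1],[0,0,0,0,1],[0,0,0,0,1]]';python3 -m jog '[[0,0,0.002,0,1],[0,0,0,0,1],[0,0,0,0,1]]'
```

```text
clock: 13.75
tool_pos: [0.4771, 0.2568, 0.1229]
eef_rot: [1.0, -0.002, -0.0, 0.0]
contact_force: [-0.0, 0.7, -2.4]
opening: 0.099
clock: 14.05
tool_pos: [0.4772, 0.2568, 0.121]
eef_rot: [1.0, -0.002, -0.0, 0.0]
contact_force: [-0.3, 0.3, -1.2]
opening: 0.101
clock: 14.35
tool_pos: [0.4777, 0.2572, 0.1201]
eef_rot: [1.0, -0.002, 0.001, -0.0]
contact_force: [-1.4, -0.0, 8.9]
opening: 0.098
```

Ledge contact came at the predicted height. Now I feel for the rest with small +x moves.

```bash
python3 -m jog '[[0.002,0,0,0,1],[0,0,0,0,1],[0,0,0,0,1]]';python3 -m jog '[[0.002,0,0,0,1],[0,0,0,0,1],[0,0,0,0,1]]';python3 -m jog '[[0.002,0,0,0,1],[0,0,0,0,1],[0,0,0,0,1]]'
```

```text
clock: 14.65
tool_pos: [0.4797, 0.2571, 0.1194]
eef_rot: [1.0, -0.002, 0.001, -0.0]
contact_force: [0.3, 0.1, 3.7]
opening: 0.098
clock: 14.95
tool_pos: [0.4811, 0.257, 0.119]
eef_rot: [1.0, -0.002, -0.0, -0.0]
contact_force: [-1.2, -0.2, 3.6]
opening: 0.101
clock: 15.25
tool_pos: [0.4822, 0.257, 0.119]
eef_rot: [1.0, -0.002, -0.001, 0.0]
contact_force: [-3.2, -0.4, 5.9]
opening: 0.099
```

```bash
python3 -m jog '[[-0.0015,0,-0.0005,0,1],[0,0,0,0,1],[0,0,0,0,1]]'; python3 -m jog '[[0,0,0,0,0.88],[0,0,0,0,0.84],[0,0,0,0,0.8],[0,0,0,0,0.76],[0,0,0,0,0.72],[0,0,0,0,0.68],[0,0,0,0,0.68]]'
python3 - <<'E'
from h import *
a=r.snapshot("scene")[:,:,::-1]
f=lambda im,x0,y0,x1,y1,k:cv2.resize(im[y0:y1,x0:x1],None,fx=k,fy=k,interpolation=cv2.INTER_CUBIC)
cv2.imwrite("pics/i.png",f(a,210,240,340,390,4))
E
```

```text
clock: 15.55
tool_pos: [0.4814, 0.2568, 0.1192]
eef_rot: [1.0, -0.002, -0.0, 0.0]
contact_force: [-1.1, 0.6, -0.6]
opening: 0.102
clock: 16.25
tool_pos: [0.4817, 0.2568, 0.1195]
eef_rot: [1.0, -0.002, 0.0, 0.0]
contact_force: [-0.2, 0.2, -0.5]
opening: 0.323
```

View pics/i.png

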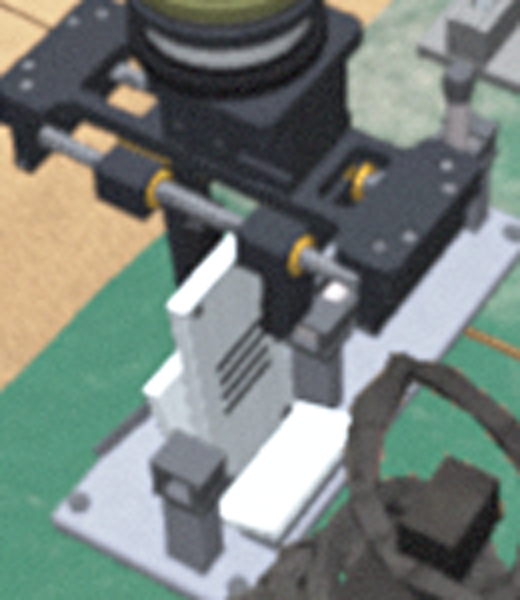

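The panel is leaning back against the far finger under control, as planned (top edge at crop 205,280). I continue opening.

```bash
python3 -m jog '[[0,0,0,0,0.64],[0,0,0,0,0.6],[0,0,0,0,0.56],[0,0,0,0,0.52],[0,0,0,0,0.48],[0,0,0,0,0.44],[0,0,0,0,0.4],[0,0,0,0,0.36],[0,0,0,0,0.32],[0,0,0,0,0.28],[0,0,0,0,0.24],[0,0,0,0,0.2],[0,0,0,0,0.15],[0,0,0,0,0.1],[0,0,0,0,0.05],[0,0,0,0,0],[0.002,0,0,0,0],[0,0,0,0,0]]'
python3 - <<'E'
from h import *
a=r.snapshot("scene")[:,:,::-1]
f=lambda im,x0,y0,x1,y1,k:cv2.resize(im[y0:y1,x0:x1],None,fx=k,fy=k,interpolation=cv2.INTER_CUBIC)
cv2.imwrite("pics/j.png",f(a,210,240,340,390,4))
E
```

```text
clock: 18.1
tool_pos: [0.4841, 0.2568, 0.1195]
eef_rot: [1.0, -0.002, 0.0, -0.0]
contact_force: [-1.0, -0.3, -1.0]
opening: 0.999
```

View pics/j.png

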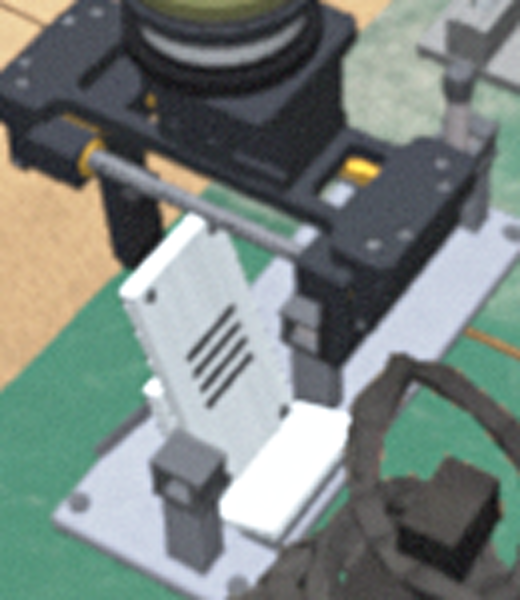

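The panel is leaning on the rest, with the far finger clear behind it. I lift straight up, move aside and check.

```bash
python3 -m jog '[[0,0,-0.01,0,0],[0,0,-0.03,0,0],[0,0,-0.04,0,0],[0,0,-0.04,0,0],[0,0.03,0,0,0.5],[0,0.04,0,0,1],[0,0.04,0,0,1],[0,0.04,0,0,1],[0,0.04,0,0,1],[0,0.03,0,0,1],[0,0,0,0,1],[0,0,0,0,1]]'
python3 - <<'E'
from h import *
a=r.snapshot("scene")[:,:,::-1];b=r.snapshot("top")[:,:,::-1]
f=lambda im,x0,y0,x1,y1,k:cv2.resize(im[y0:y1,x0:x1],None,fx=k,fy=k,interpolation=cv2.INTER_CUBIC)
cv2.imwrite("pics/k.png",f(a,220,270,320,390,5));cv2.imwrite("pics/k2.png",f(b,183,205,316,265,6))
print(r.get_state()["tool_pos"])
for n in C:
    for d in r.cut_out("tall_panel",n)[:3]: print(n,d["score"],d["rect"])
E
```

```text
clock: 19.35
tool_pos: [0.4828, 0.0366, 0.2401]
eef_rot: [1.0, -0.003, 0.0, -0.0]
contact_force: [-0.2, 0.3, -0.4]
opening: 0.297
[0.48288609 0.03837955 0.24004272]
scene 0.9 [240.1, 290.7, 283.4, 363.9]
scene 0.73 [446.2, 188.6, 480.7, 237.5]
scene 0.67 [368.7, 297.9, 406.0, 352.1]
top 0.78 [267.4, 301.0, 290.8, 324.5]
top 0.75 [192.8, 215.4, 230.8, 242.3]
top 0.63 [187.2, 215.1, 303.2, 264.8]
```

View pics/k.png

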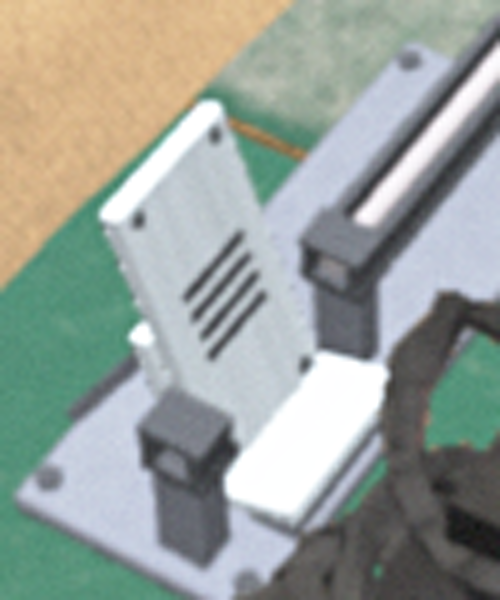

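View pics/k2.png

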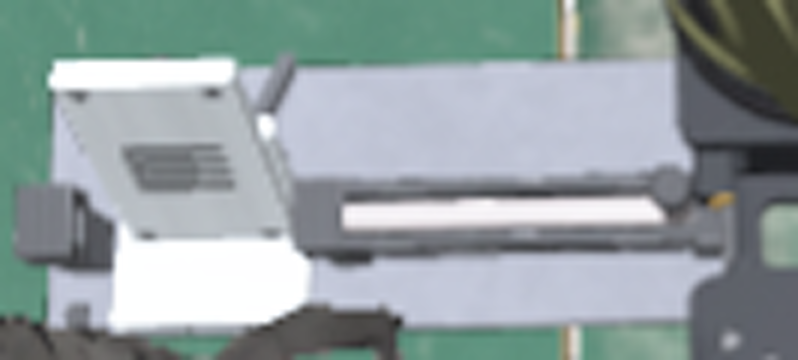

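```bash
cat > chk.py <<'E'
from fit import *
st=[.4831,.2585,-.004]
def pts(p): # x,y,yaw,tilt,z
    x,y,w,t,z=p; L=[(-4.5,30,120),(-4.5,-30,120),(4.5,30,120),(4.5,-30,120),(-4.5,30,0),(-4.5,-30,0)]
    o=[]
    for a,b,c in L:
        X=a*np.cos(t)+c*np.sin(t); Z=-a*np.sin(t)+c*np.cos(t)
        o.append((x*1e3+X*np.cos(w)-b*np.sin(w),y*1e3+X*np.sin(w)+b*np.cos(w),z*1e3+Z))
    return o
nom=[-.0043,0,0,.314,.0234]
top=np.array([(57,88),(238,84),(52,63),(234,59),(125,238),(292,237)])/6+[183,205]
sc=np.array([(118,224),(228,113),(102,214),(208,100),(np.nan,np.nan),(312,365)])/5+[220,270]
pr=lambda n,p:proj(n,T(st,pts(p)))
for n,o in(("top",top),("scene",sc)): print(n,(pr(n,nom)-o).round(1).tolist())
def res(p):
    e=np.concatenate([(pr("top",p)-top).ravel(),(pr("scene",p)-sc).ravel()]); return e[~np.isnan(e)]
s=least_squares(res,nom,x_scale=[.01,.01,.05,.05,.01]); print(s.x.round(4),res(s.x).round(1))
E
python3 chk.py
```

```text
top [[-1.4, -0.2], [-1.0, -0.3], [-0.1, -0.0], [-0.0, -0.1], [0.9, 1.4], [0.5, 0.9]]
scene [[0.8, -0.6], [-0.2, -1.3], [-0.1, 0.5], [-0.3, 0.4], [nan, nan], [2.9, -0.1]]
[-1.000e-04  5.000e-04 -2.130e-02  2.781e-01  2.110e-02] [-1.2 -0.5 -0.9  0.1  0.2 -0.4  0.2  0.2  1.  -0.6  0.4 -0.5  0.5 -0.3
  0.1 -0.8 -0.4  0.5  0.   0.8  1.1  0.2]
```

```bash
python3 -m jog '[[-0.006,-0.006,0,0,1],[0,0,0,0,1],[0,0,0.03,0,1],[0,0,0.04,0,1],[0,0,0.04,0,1],[0,0,0.025,0,1],[0,0,0.013,0,1],[0,0,0,0,1],[0,0,0,0,1]]'
python3 -m jog '[[0,-0.008,0,0,1],[0,-0.01,0,0,1],[0,-0.008,0,0,1],[0,-0.006,0,0,1],[0,-0.008,0,0,1],[0,-0.01,0,0,1],[0,-0.01,0,0,1],[0,-0.01,0,0,1],[0,-0.01,0,0,1],[0,-0.01,0,0,1],[0,-0.008,0,0,1],[0,-0.006,0,0,1],[0,0,0,0,1],[0,0,0,0,1]]'
```

```text
clock: 20.45
tool_pos: [0.4768, 0.0434, 0.0917]
eef_rot: [1.0, -0.002, 0.0, -0.0]
contact_force: [0.9, 0.2, 1.0]
opening: 0.003
clock: 21.85
tool_pos: [0.4769, 0.1474, 0.0914]
eef_rot: [1.0, -0.002, -0.0, -0.0]
contact_force: [0.5, -1.0, 0.6]
opening: 0.003
```

```bash
python3 -m jog '[[0,-0.005,0,0,1],[0,-0.005,0,0,1],[0,-0.003,0,0,1],[0,0,0,0,1],[0,0,0,0,1]]'
python3 -m jog '[[0,-0.003,0,0,1],[0,0,0,0,1],[0,0,0,0,1]]'
python3 -m jog '[[0,-0.002,0,0,1],[0,0,0,0,1],[0,0,0,0,1]]'
python3 -m jog '[[0,-0.002,0,0,1],[0,0,0,0,1],[0,0,0,0,1]]'
```

```text
clock: 22.35
tool_pos: [0.4773, 0.1604, 0.0915]
eef_rot: [1.0, -0.002, 0.0, -0.0]
contact_force: [-1.3, -0.1, -0.4]
opening: 0.005
clock: 22.65
tool_pos: [0.4773, 0.163, 0.0915]
eef_rot: [1.0, -0.002, 0.0, -0.0]
contact_force: [-0.8, -0.3, -0.8]
opening: 0.006
clock: 22.95
tool_pos: [0.4773, 0.1649, 0.0915]
eef_rot: [1.0, -0.002, 0.0, 0.0]
contact_force: [-0.3, -1.8, 0.3]
opening: 0.007
clock: 23.25
tool_pos: [0.4773, 0.166, 0.0915]
eef_rot: [1.0, -0.003, -0.0, 0.001]
contact_force: [-0.1, -4.0, 1.5]
opening: 0.006
```

```bash
python3 -m jog '[[0,-0.002,0,0,1],[0,0,0,0,1],[0,0,0,0,1]]'
python3 -m jog '[[0,-0.002,0,0,1],[0,0,0,0,1],[0,0,0,0,1]]'
python3 - <<'E'
from h import *
a=r.snapshot("scene")[:,:,::-1]
f=lambda im,x0,y0,x1,y1,k:cv2.resize(im[y0:y1,x0:x1],None,fx=k,fy=k,interpolation=cv2.INTER_CUBIC)
cv2.imwrite("pics/l.png",f(a,210,240,340,390,4))
E
```

```text
clock: 23.55
tool_pos: [0.4772, 0.1661, 0.0915]
eef_rot: [1.0, -0.003, -0.0, 0.002]
contact_force: [0.1, -7.2, 3.2]
opening: 0.003
clock: 23.85
tool_pos: [0.4771, 0.1661, 0.0914]
eef_rot: [1.0, -0.004, -0.001, 0.004]
contact_force: [0.3, -10.5, 5.0]
opening: 0.004
```

View pics/l.png

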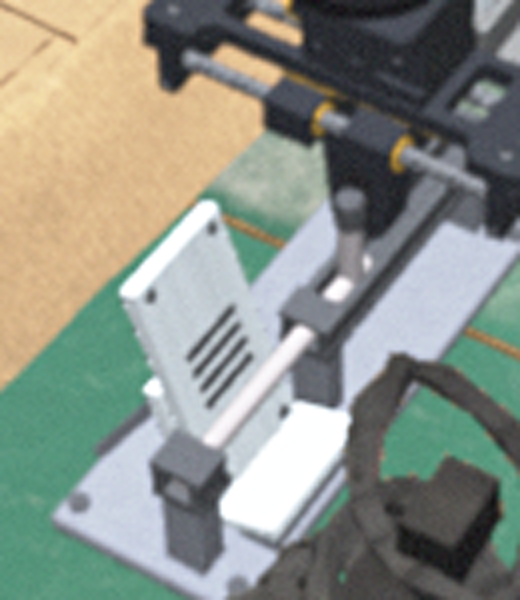

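The rod enters the keeper (crop 195,445), and the hard stop came at the expected 94 mm of travel. I retreat and check.

```bash
python3 -m jog '[[0,0.01,0,0,1],[0,0.02,0,0,1],[0,0,-0.04,0,1],[0,0,-0.04,0,1],[0,0,-0.04,0,1],[0,0,-0.03,0,1],[0,0.045,0,0,1],[0,0.045,0,0,1],[0,0.045,0,0,1],[0,0,0,0,1],[0,0,0,0,1],[0,0,0,0,1]]'
python3 - <<'E'
from h import *
a=r.snapshot("scene")[:,:,::-1];b=r.snapshot("top")[:,:,::-1]
f=lambda im,x0,y0,x1,y1,k:cv2.resize(im[y0:y1,x0:x1],None,fx=k,fy=k,interpolation=cv2.INTER_CUBIC)
cv2.imwrite("pics/m.png",f(a,210,180,400,390,2.8));cv2.imwrite("pics/m2.png",f(b,183,205,316,265,6))
s=r.get_state(); print(s["clock"],s["tool_pos"],s["contact_force"])
E
```

```text
clock: 25.1
tool_pos: [0.4771, 0.0081, 0.2418]
eef_rot: [1.0, -0.001, 0.001, -0.001]
contact_force: [0.4, -0.1, -0.3]
opening: 0.003
25.2 [0.47690746 0.008145   0.24171041] [ 0.49580501 -0.19845656 -0.28680508]
```

View pics/m.png

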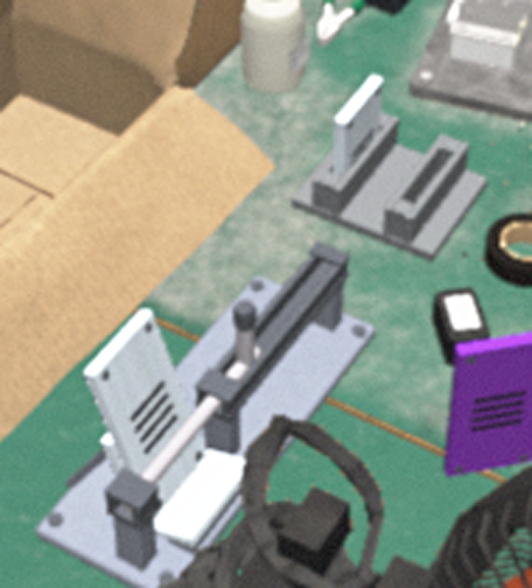

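View pics/m2.png

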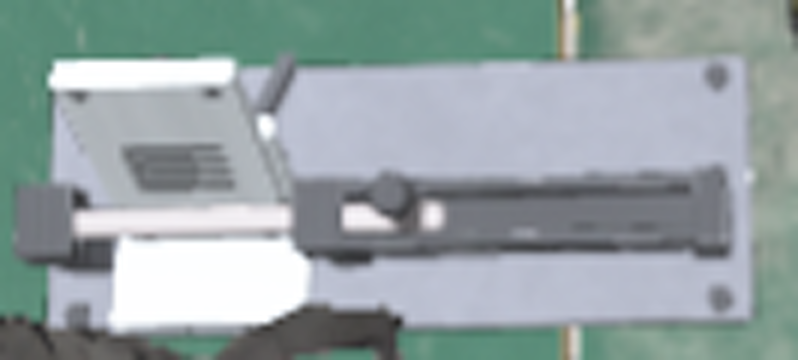

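```bash
python3 - <<'E'
from h import *
P=atz("top",[(183+x/6,205+y/6) for x,y in((668,185),(580,185),(392,190))],.118); print(P.round(4))
print(proj("top",[(.4764,.1805,.118),(.4764,.0865,.118)]), (183+392/6,183+668/6))
E
```

```text
[[0.4767 0.0871 0.118 ]
 [0.4775 0.1164 0.118 ]
 [0.4776 0.1791 0.118 ]]
[[247.61355995 237.28830099]
 [294.6367615  235.97474004]] (248.33333333333331, 294.3333333333333)
```

```bash
python3 - <<'E'
from h import *
r.finish_job()
E
```

```text
the job is handed in; nothing more can be done
```

I finished the task and handed it in at about 25 s on the robot's clock, against the 58 s limit. No verdict was reported.

**What I did**
- I pushed the bolt's knob back to its stop.
- I pinched the grey tall panel by its top edge and lifted it out of the rack.
- I set its foot on the ledge against the rest, then opened the fingers slowly so it leaned back onto the rest, and withdrew.
- I pushed the bolt across until it hit its end stop.

**Last checks**
- **Panel:** In both pictures it leans on the rest, centred on the ledge, and it looked unchanged after the bolt went across.
- **Bolt:** The rod runs in front of the panel into the keeper. At the end the knob stopped moving while the force rose to about 10 N.
- **Rest of the bench:** The short panel and the bystanders I could see looked untouched, judged by eye. The gripper is clear of everything.

**Where the checks disagreed**
- **Bolt travel:** The camera gave about 92 mm against a nominal 94 mm. The contact positions gave 92 to 95 mm, depending on whether the fingers met the knob's post or its head. All are above the 88 mm needed.
- **Panel tilt:** A rough fit from hand-picked pixels gave 0.278 rad (nominal 0.314) and a foot about 4 mm further back than nominal. Both are inside the limits, but the foot position is only 0.6 mm inside. The rest is solid, so I took the offset to be pixel and calibration error.

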